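# Three blue agate slices into the evidence drawer

## Robot

A 6-joint arm with a two-finger parallel gripper is mounted at the origin on the work surface. World frame = base frame: x ahead of the robot, y to its left, z up, the work surface at z = 0. Lengths are in m, angles in rad, forces in N, time in s.
With the tool pointing down it reaches from about 0.375 to 0.925 m from the base axis. Payload 5.7 kg.
Tool frame: the origin (TCP) lies on the centre line of the jaws, within the pads' length; the fingertips stand 25 mm ahead of it and the grasp point (between the pads) lies 6 mm ahead of it; z points along the fingers, y is the line along which they close (so a half turn about z gives the same grasp; the last joint's range is limited). The gripper opens to 85 mm and grips with 20 to 120 N. Pads are 22 mm wide; open, the fingers measure 114 mm over their backs; the gripper's body (76 mm by 85 mm) begins 54 mm behind the grasp point. The pads swing forward as they close: fully open they stand 13 mm farther back than shut.
Start: joints at [-1.35, 0.359, 1.51, -0, 1.272, -0.115], TCP at [0.198, -0.566, 0.256] pointing down, gripper open.
Joint ranges: [-2.97, 2.97], [-1.01, 2.36], [0.21, 2.38], [-0.96, 4.11], [0.2, 2.71], [-2.98, 2.98]. Speed limits (rad/s): [2.39, 2.39, 3.14, 3.14, 3.14, 3.14].

## Interface

Orientations are given as a unit quaternion [w, x, y, z].
In Python, from workcell import env, eyes, spotter gives the robot as it stands.
- The arm moves only by the tool arm_command, never from a script. Its argument "motion" is a list of rows, each an object of numbers: "dx", "dy", "dz": the shift along the tool's x, y, z normalised to -1 to 1, where 1 is 0.04 m; "ax", "ay", "az": the turn, a rotation vector about the tool's x, y, z normalised to -1 to 1, where 1 is pi/4 rad. A call has 1 to 5 rows; each row shifts and turns the commanded pose from where the row before left it, along the tool's axes as they then stand; what a row does not reach is not made up. A row lasts 1/12 s, in which the tool goes at most 41.7 mm and 7.16 degrees, less where a joint would pass 70% of its speed; a pose out of reach is approached as far as the arm can. A call with a number of a shift or a turn outside -1 to 1 is refused whole. A call with a gripper value outside its range is refused whole. "jaw" is the gripper command: -1 is shut, 1 is fully open, values between are in proportion, set as the call begins (left out, the last holds). The fingers move at their own pace and stop on an object; "squeeze" is the grip in N (left out, the last holds). Time passes only in rows, so rows that do not move let the fingers close. It gives the time, the measured TCP pose, the force, the opening and the grip force at its end, in the units of the state.
- env.sense(): the state, without advancing time (a new reading comes with each control period).
- eyes.snapshot(name): name is "side" or "top"; returns the picture (420x560x3 uint8, blue, green, red); there is no depth.
- eyes.camera_info(name): a dict with "K" (3x3 intrinsics, pixels), "k1" (the pictures are not rectified: a ray, as slopes to the right and down, at radius r is drawn at 1 + k1 r^2 times it, then the intrinsics apply), "xyz" and "rotation" of the camera in the world. Camera axes: x right, y up, looking along -z (the intrinsics and any distortion apply to the point x, -y, -z); pixel columns grow to the right and rows downward; lengths in m; the calibration is good to about 2 mm. A picture is of the moment at which its call begins. camera_info takes no time and is no camera call.
- env.job_done(): hands the job in; it is judged then, once.
Trained networks look in the newest picture that a camera, given by its name, has taken for a name from the list of things; names that differ only in an ending like _2 or _b are one class to them, and where a whole thing is asked for, a point or a joint stands for the part that bears it (a point fixed in the world has none). Each returns a list of dicts, best first, with "p" (0 to 1); they miss things now and then, are a little off and sometimes report something else, mostly with a low value. They report only what shows in the picture. A call takes as long as a camera call. They do not tell look-alikes from the thing itself.
- spotter.regions_of(camera, label): "mask" (420x560 bool, what is visible of it).
- spotter.spot_point(camera, label): "position" ([x, y, z] in m, in world coordinates, good to about 4 mm: a listed point, or the origin of a listed thing).
The state is a dict: "clock": time; "joints": joint angles; "qvel": joint speeds; "effort": joint torques, N m; "ee_pos": TCP position; "orientation": TCP orientation; "force": force on the tool from outside, world axes, zero at the start; "torque": the same for the moment, N m; "opening": finger opening in m; "finger_force": force on a finger pad.
Only numpy, scipy, OpenCV 4.12 (cv2) and the standard library are available. Lean on these libraries where they do the work, as an engineer would, in place of code of your own. Each camera call takes 0.05 s, during which the arm holds its last target. There are 200 camera calls.

## Task

Count three of the four blue agate slices off the grey mat into the open drawer of the evidence cabinet, each set down gently (not dropped) and lying flat on the drawer's floor, not on another. Leave the fourth blue slice, the honey-brown slices and everything else where they are, then push the drawer gently, without slamming, until it is fully shut.

Things in the scene. Friction and masses are not known exactly. Their poses are not given: they have to be found in the camera images.
- blue_1: blue agate slice, a flat oval-ended slab 80 long (its x) x 48 wide (its y, two straight parallel sides) x 20 mm thick, about 160 g; starts flat on the mat; origin at the middle of the slab (10 mm above its underside)
- blue_2: blue agate slice, a flat oval-ended slab 80 long (its x) x 48 wide (its y, two straight parallel sides) x 20 mm thick, about 160 g; starts flat on the mat; origin at the middle of the slab (10 mm above its underside)
- blue_3: blue agate slice, a flat oval-ended slab 80 long (its x) x 48 wide (its y, two straight parallel sides) x 20 mm thick, about 160 g; starts flat on the mat; origin at the middle of the slab (10 mm above its underside)
- blue_4: blue agate slice, a flat oval-ended slab 80 long (its x) x 48 wide (its y, two straight parallel sides) x 20 mm thick, about 160 g; starts flat on the mat; origin at the middle of the slab (10 mm above its underside)
- honey_1: honey-brown agate slice, a flat oval-ended slab 80 long (its x) x 48 wide (its y, two straight parallel sides) x 20 mm thick, about 160 g; starts flat on the mat; origin at the middle of the slab (10 mm above its underside); must stay where it is
- honey_2: honey-brown agate slice, a flat oval-ended slab 80 long (its x) x 48 wide (its y, two straight parallel sides) x 20 mm thick, about 160 g; starts flat on the mat; origin at the middle of the slab (10 mm above its underside); must stay where it is
- mat: grey felt mat, fixed, 250 (x) x 400 (y) x 3 mm thick, under the slices; origin at the centre of its underside
- drawer (a joint): drawer of the low grey steel evidence cabinet (fixed; 320 deep x 300 wide x 85 mm high, blue drawer front towards the robot). Value: how far the drawer has been pushed in, m: 0 = fully open, 0.20 = fully shut, starts at 0 to 0.03; slides freely with about 1 N of friction plus light damping and stays where it is left
- drawer_floor (a point): middle of the drawer's plywood floor (22 mm above the table), moves with the drawer; x points to the cabinet's back (the way the drawer shuts), z up. Inside: 137 mm to each end (x), 129 mm to each side (y) of this point; walls 35 mm high. Front panel's outer face 158 mm towards -x, its top 50 mm above the floor. At joint value 0.02 the part beyond 36 mm towards +x is under the cabinet's top
- drawer_handle (a point): middle of the steel bar handle on the drawer front, moves with the drawer: a round bar 11 mm thick, 130 mm long along y, its axis 35 mm before the front panel and 52 mm above the table
- pyramid: green polished stone pyramid, 60 mm wide, 140 mm high, bystander; origin at the centre of its underside
- calcite: pale calcite block about 90 x 120 x 88 mm high, bystander; origin at the centre of its underside
- amethyst: amethyst cluster, 90 mm across, 58 mm high, bystander; origin at the centre of its underside
- tape_roll: roll of yellow tape, 110 mm across, 48 mm high, lying flat, bystander; origin at the centre of its underside
- geode_bowl: violet stone bowl, 100 mm across, 45 mm high, bystander; origin at the centre of its underside
Not all that is in view belongs to the job. Leave any pink or yellow look-alike of the blue_2 alone. What is shaped like the blue_4 but green or turquoise is not meant.

How it is judged:
By the outcome, as a careful person would: the job done as asked, in the order asked, and still so for the second after the job is handed in, with the robot touching nothing.
It also fails if it takes over 67 s, if anything falls off the work surface, if the arm or the gripper's body presses on something with over 40 N, if the wrist force passes 120 N, or if a joint passes its speed limit or range.

## Working session

There is one attempt and no reset: what is moved stays moved. The work goes in short steps, Python scripts to look and compute and a tool call to move; the robot and the scene stay as the last step left them, time stands still between calls to the robot, and variables do not carry over. Pictures are saved under pics/ and viewed, at most 10 in all, crops included, and the job is handed in when it is done.

Besides the shell and the picture viewer there is one more tool, called after ">>>" as name([rows], argument=value, ...), one row to a line, values as JSON. arm_command: Moves the arm, as the interface text tells. Scaled input: -1 to 1 covers 0.04 m each way for a shift and pi/4 rad each way for a turn. Its arguments: {"type":"object","properties":{"motion":{"type":"array"},"jaw":{"type":"number"},"squeeze":{"type":"number"}},"required":["motion"]}

```bash
ls; mkdir -p pics
cat > h.py <<'E'
import numpy as np, cv2
from workcell import env, eyes, spotter
def pix2world(cam,u,v,z):
    c=eyes.camera_info(cam);K=np.array(c["K"]);k1=c["k1"]
    d=np.array([(u-K[0,2])/K[0,0],(v-K[1,2])/K[1,1]]);s=d.copy()
    for _ in range(20): s=d/(1+k1*(s@s))
    R=np.array(c["rotation"]).reshape(3,3);o=np.array(c["xyz"])
    r=R@np.array([s[0],-s[1],-1.]);return o+r*(z-o[2])/r[2]
def mask_pose(cam,m,z):
    cs,_=cv2.findContours(m.astype(np.uint8),cv2.RETR_EXTERNAL,cv2.CHAIN_APPROX_NONE)
    c=max(cs,key=cv2.contourArea)[:,0]
    P=np.array([pix2world(cam,u,v,z)[:2] for u,v in c])
    (cx,cy),(w,h),a=cv2.minAreaRect((P*1000).astype(np.float32))
    if w<h: w,h,a=h,w,a+90
    M=c.mean(0)
    return M.round(),np.round([cx,cy,w,h,(a+90)%180-90],1)
E
python3 - <<'E'
from h import *
for n in("top","side"):
    cv2.imwrite(f"pics/{n}0.png",eyes.snapshot(n)); c=eyes.camera_info(n);print(n,c["xyz"],c["k1"])
for l in("blue_1","honey_1"):
    for r in spotter.regions_of("top",l): print(l,round(r["p"],2),*mask_pose("top",r["mask"],0.023))
for l in("drawer_floor","drawer_handle","pyramid","calcite","amethyst","tape_roll","geode_bowl","mat"):
    print(l,[(round(r["p"],2),np.round(r["position"],3)) for r in spotter.spot_point("top",l)][:2])
print(env.sense())
E
```

```text
pics
top [0.40396321 0.04066816 1.34954706] 0.026909171060502408
side [0.26172907 0.99222114 0.8819396 ] -0.09221629101236817Traceback (most recent call last):
  File "<stdin>", line 5, in <module>
  File "h.py", line 12, in mask_pose
    P=np.array([pix2world(cam,u,v,z)[:2] for u,v in c])
                ~~~~~~~~~^^^^^^^^^^^
  File "h.py", line 7, in pix2world
    R=np.array(c["rotation"]).reshape(3,3);o=np.array(c["xyz"])
ValueError: cannot reshape array of size 4 into shape (3,3)
```

View pics/top0.png

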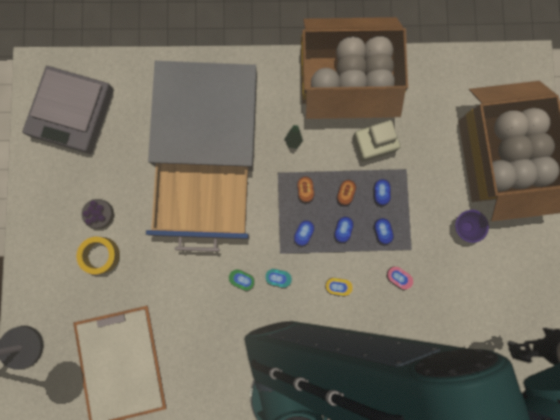

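View pics/side0.png

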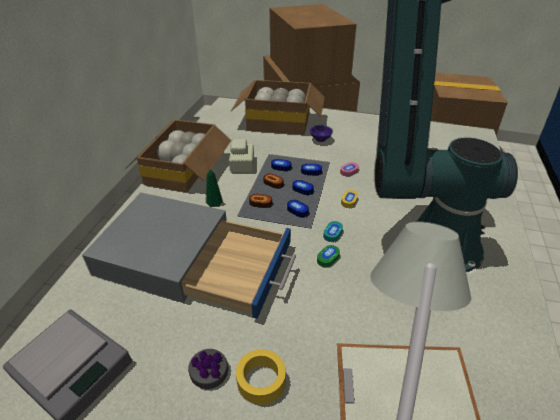

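The top view shows the mat with four blue slices at (305,232), (344,229), (384,231) and (382,192), and honey slices at (306,190) and (346,193). The look-alikes, all off the mat, are green (242,280), turquoise (278,278), yellow (339,287) and pink (400,278). The drawer is open at (202,200). Blue on the mat is what I want.

```bash
python3 - <<'E'
s=open('h.py').read()
s=s.replace('np.array(c["rotation"]).reshape(3,3)','Rotation.from_quat(np.array(c["rotation"]),scalar_first=True).as_matrix()').replace('import numpy as np, cv2','import numpy as np, cv2\nfrom scipy.spatial.transform import Rotation')
open('h.py','w').write(s)
E
python3 - <<'E'
from h import *
im=eyes.snapshot("top"); eyes.snapshot("side")
cv2.imwrite("pics/crop.png",cv2.resize(im[120:310,130:430],None,fx=2.6,fy=2.6,interpolation=cv2.INTER_CUBIC))
for l in("blue_1","honey_1"):
    for r in spotter.regions_of("top",l): print(l,round(r["p"],2),*mask_pose("top",r["mask"],0.023))
    for cam in("top","side"): print(l,cam,[(round(r["p"],2),np.round(r["position"],3).tolist()) for r in spotter.spot_point(cam,l)])
for l in("drawer_floor","drawer_handle","pyramid","calcite","amethyst","tape_roll","geode_bowl","mat"):
    print(l,[[(round(r["p"],2),np.round(r["position"],3).tolist()) for r in spotter.spot_point(cam,l)][:1] for cam in("top","side")])
# drawer front panel top edge ends, cabinet front edge, walls
for n,u,v,z in(("panelL",147,235,.072),("panelR",248,236,.072),("cabL",150,162,.085),("cabR",251,166,.085)): print(n,pix2world("top",u,v,z).round(3))
s=env.sense();print(s["ee_pos"],s["orientation"],s["clock"],s["opening"])
E
```

```text
blue_1 0.95 [278. 278.] [341.1  32.2  71.1  49.7  88.9]
blue_1 0.94 [339. 286.] [ 313.1 -147.6   77.    46.5   87.8]
blue_1 0.93 [241. 279.] [338.  141.2  78.   50.7  62.7]
blue_1 0.86 [344. 229.] [ 481.1 -167.3   77.3   49.1  -20.2]
blue_1 0.8 [382. 193.] [ 589.8 -287.3   76.8   48.5   -2.4]
blue_1 0.73 [383. 230.] [ 474.2 -285.5   77.6   49.7    8.7]
blue_1 0.71 [304. 233.] [472.2 -47.8  76.6  46.8 -27.8]
blue_1 0.67 [399. 278.] [ 334.4 -328.1   80.7   48.8   55.1]
blue_1 top [(0.95, [0.338, 0.144, 0.01]), (0.91, [0.595, -0.288, 0.011]), (0.89, [0.342, 0.035, 0.012]), (0.79, [0.48, -0.164, 0.014]), (0.72, [0.335, -0.332, 0.01]), (0.7, [0.313, -0.146, 0.012]), (0.64, [0.467, -0.046, 0.012]), (0.59, [0.476, -0.284, 0.011])]
blue_1 side [(0.88, [0.339, 0.141, 0.013]), (0.79, [0.332, -0.326, 0.008]), (0.75, [0.593, -0.284, 0.015]), (0.7, [0.31, -0.146, 0.009]), (0.7, [0.34, 0.03, 0.011]), (0.52, [0.473, -0.286, 0.012]), (0.5, [0.47, -0.046, 0.013])]
honey_1 0.66 [347. 192.] [ 592.1 -179.9   84.5   51.5  -20.1]
honey_1 0.61 [305. 189.] [604.4 -55.9  79.6  45.4  -1.3]
honey_1 top [(0.91,
[... 193 characters left out ...]
, 0.255, 0.024])]]
drawer_handle [[(0.59, [0.432, 0.27, 0.054])], [(0.73, [0.428, 0.264, 0.053])]]
pyramid [[(0.5, [0.764, -0.026, -0.002])], [(0.97, [0.77, -0.021, -0.003])]]
calcite [[(0.57, [0.746, -0.273, 0.001])], []]
amethyst [[(0.58, [0.544, 0.569, -0.001])], [(0.8, [0.545, 0.569, 0.002])]]
tape_roll [[], [(0.9, [0.423, 0.562, -0.002])]]
geode_bowl [[(0.89, [0.484, -0.538, 0.002])], [(0.75, [0.484, -0.544, 0.0])]]
mat [[], [(0.88, [0.539, -0.172, 0.001])]]
panelL [0.471 0.405 0.072]
panelR [0.463 0.117 0.072]
cabL [0.681 0.396 0.085]
cabR [0.665 0.105 0.085]
[ 0.19770685 -0.56645007  0.2562724 ] [-5.53110446e-05  9.85935542e-01  1.67126013e-01 -1.24322521e-06] 1.35 0.08536030119053778
```

View pics/crop.png

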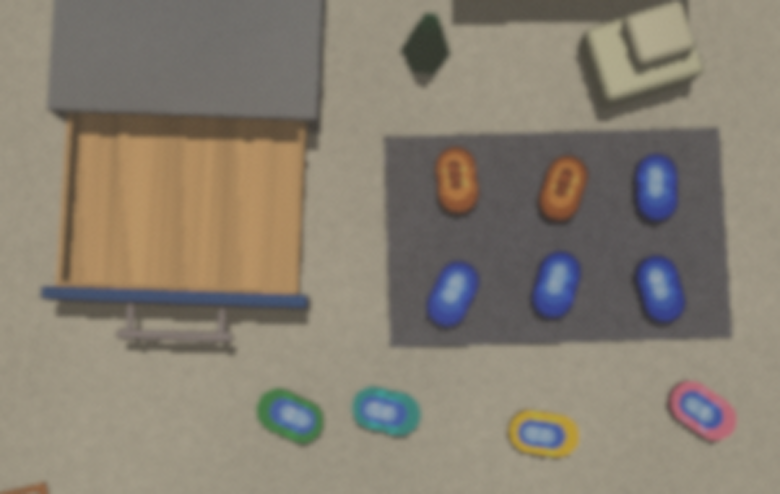

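The crop confirms plain blue slices at crop pixels (453,295), (556,285), (660,290) and (657,188). The ringed look-alikes are off the mat. I'll take the three in the near row and leave the one at (590,-287) mm.

```bash
cat >> h.py <<'E'
def plan(*wps):
    """wps: (x,y,z,psi_deg[,step m]) ; prints rows of tool-axes moves from the measured pose"""
    s=env.sense();p=np.array(s["ee_pos"]);R=Rotation.from_quat(s["orientation"],scalar_first=True)
    X=R.as_matrix()[:,0];tz=R.as_matrix()[:,2];psi=np.degrees(np.arctan2(X[1],X[0]))
    print("t",round(s["clock"],2),"at",p.round(4),"psi",round(psi,2),"tilt",tz.round(3)[:2],"open",round(s["opening"],4),"F",np.round(s["force"],1))
    for w in wps:
        d=np.array(w[:3])-p;dp=w[3]-psi;st=w[4] if len(w)>4 else .038
        n=int(np.ceil(max(np.linalg.norm(d)/st,abs(dp)/6.8,1)))
        for i in range(n):
            a=np.radians(psi);e=(np.array(w[:3])-p)/(n-i)
            t=np.round(np.array([e[0]*np.cos(a)+e[1]*np.sin(a),e[0]*np.sin(a)-e[1]*np.cos(a),-e[2]])/.04,2)
            az=round(-(w[3]-psi)/(n-i)/45,3)
            print('{"dx":%g,"dy":%g,"dz":%g,"az":%g}'%(*t,az),end=",\n" if i%5==4 else ",")
            p=p+np.array([t[0]*np.cos(a)+t[1]*np.sin(a),t[0]*np.sin(a)-t[1]*np.cos(a),-t[2]])*.04;psi-=az*45
        print(" |")
E
python3 -c "
from h import *
plan((.474,-.286,.12,8.7))"
```

```text
t 1.35 at [ 0.1977 -0.5665  0.2563] psi 19.24 tilt [-0.  0.] open 0.0854 F [-1.   0.3 -0.5]
{"dx":0.8,"dy":-0.39,"dz":0.31,"az":0.021},{"dx":0.8,"dy":-0.41,"dz":0.31,"az":0.021},{"dx":0.79,"dy":-0.42,"dz":0.31,"az":0.021},{"dx":0.78,"dy":-0.43,"dz":0.31,"az":0.021},{"dx":0.78,"dy":-0.45,"dz":0.31,"az":0.021},
{"dx":0.77,"dy":-0.46,"dz":0.31,"az":0.022},{"dx":0.76,"dy":-0.47,"dz":0.31,"az":0.021},{"dx":0.75,"dy":-0.49,"dz":0.31,"az":0.022},{"dx":0.74,"dy":-0.5,"dz":0.31,"az":0.021},{"dx":0.73,"dy":-0.51,"dz":0.31,"az":0.022},
{"dx":0.73,"dy":-0.52,"dz":0.31,"az":0.021}, |
```

>>> arm_command([
  {"dx": 0.8, "dy": -0.39, "dz": 0.31, "az": 0.021},
  {"dx": 0.8, "dy": -0.41, "dz": 0.31, "az": 0.021},
  {"dx": 0.79, "dy": -0.42, "dz": 0.31, "az": 0.021},
  {"dx": 0.78, "dy": -0.43, "dz": 0.31, "az": 0.021},
  {"dx": 0.78, "dy": -0.45, "dz": 0.31, "az": 0.021},
], jaw=0.5, squeeze=40)

```text
$.motion[0]: bad value
```

>>> arm_command([
  {"dx": 0.77, "dy": -0.46, "dz": 0.31, "az": 0.022},
  {"dx": 0.76, "dy": -0.47, "dz": 0.31, "az": 0.021},
  {"dx": 0.75, "dy": -0.49, "dz": 0.31, "az": 0.022},
  {"dx": 0.74, "dy": -0.5, "dz": 0.31, "az": 0.021},
  {"dx": 0.73, "dy": -0.51, "dz": 0.31, "az": 0.022},
])

```text
$.motion[0]: bad value
```

>>> arm_command([
  {"dx": 0.73, "dy": -0.52, "dz": 0.31, "az": 0.021},
  {"dx": 0},
])

```text
$.motion[0]: bad value
```

Run:
```python
from h import *
im=eyes.snapshot("side");print(env.sense()["joints"])
cv2.imwrite("pics/s1.png",cv2.resize(im[60:340,80:480],None,fx=2,fy=2))
plan((.474,-.286,.05,8.7),(.474,-.286,.029,8.7,.012))
```

```text
[-1.35009060e+00  3.58793594e-01  1.51041696e+00 -8.32033087e-06
  1.27251998e+00 -1.15127974e-01]
t 1.4 at [ 0.1977 -0.5664  0.2563] psi 19.24 tilt [-0.  0.] open 0.0853 F [ 0.2 -0.2 -0.3]
{"dx":0.74,"dy":-0.36,"dz":0.43,"az":0.02},{"dx":0.73,"dy":-0.37,"dz":0.43,"az":0.019},{"dx":0.72,"dy":-0.38,"dz":0.43,"az":0.02},{"dx":0.72,"dy":-0.4,"dz":0.43,"az":0.019},{"dx":0.71,"dy":-0.41,"dz":0.43,"az":0.02},
{"dx":0.71,"dy":-0.42,"dz":0.43,"az":0.019},{"dx":0.7,"dy":-0.43,"dz":0.43,"az":0.02},{"dx":0.69,"dy":-0.44,"dz":0.43,"az":0.019},{"dx":0.69,"dy":-0.45,"dz":0.43,"az":0.02},{"dx":0.68,"dy":-0.46,"dz":0.43,"az":0.019},
{"dx":0.67,"dy":-0.47,"dz":0.43,"az":0.02},{"dx":0.66,"dy":-0.47,"dz":0.43,"az":0.019}, |
{"dx":0,"dy":-0,"dz":0.26,"az":0},{"dx":0,"dy":-0.01,"dz":0.26,"az":0}, |
```

View pics/s1.png

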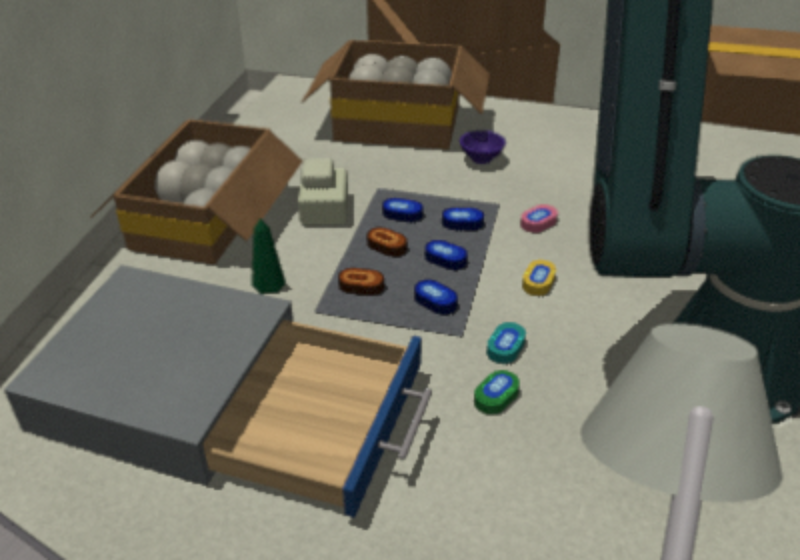

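The picture shows that nothing moved: the rows were refused, perhaps because all six numbers are needed in each.

>>> arm_command([
  {"dx": 0.8, "dy": -0.39, "dz": 0.31, "ax": 0, "ay": 0, "az": 0.02},
  {"dx": 0.8, "dy": -0.41, "dz": 0.31, "ax": 0, "ay": 0, "az": 0.02},
  {"dx": 0.79, "dy": -0.42, "dz": 0.31, "ax": 0, "ay": 0, "az": 0.02},
  {"dx": 0.78, "dy": -0.43, "dz": 0.31, "ax": 0, "ay": 0, "az": 0.02},
  {"dx": 0.78, "dy": -0.45, "dz": 0.31, "ax": 0, "ay": 0, "az": 0.02},
], jaw=0.5, squeeze=40)

```text
clock: 1.82
ee_pos: [0.3241, -0.4379, 0.1939]
orientation: [0.0, 0.992, 0.128, 0.0]
force: [0.4, -0.9, -0.7]
opening: 0.0642
finger_force: 0.0
```

Works: the model matches and the rows track.

>>> arm_command([
  {"dx": 0.77, "dy": -0.46, "dz": 0.31, "ax": 0, "ay": 0, "az": 0.022},
  {"dx": 0.76, "dy": -0.47, "dz": 0.31, "ax": 0, "ay": 0, "az": 0.022},
  {"dx": 0.75, "dy": -0.49, "dz": 0.31, "ax": 0, "ay": 0, "az": 0.022},
  {"dx": 0.74, "dy": -0.5, "dz": 0.31, "ax": 0, "ay": 0, "az": 0.022},
  {"dx": 0.73, "dy": -0.51, "dz": 0.31, "ax": 0, "ay": 0, "az": 0.022},
])

```text
clock: 2.23
ee_pos: [0.4493, -0.3097, 0.1319]
orientation: [0.0, 0.996, 0.085, 0.0]
force: [0.9, -0.2, 0.1]
opening: 0.0642
finger_force: 0.0
```

>>> arm_command([
  {"dx": 0.73, "dy": -0.52, "dz": 0.31, "ax": 0, "ay": 0, "az": 0.022},
  {"dx": 0, "dy": 0, "dz": 0, "ax": 0, "ay": 0, "az": 0},
  {"dx": 0, "dy": 0, "dz": 0, "ax": 0, "ay": 0, "az": 0},
])

```text
clock: 2.48
ee_pos: [0.4741, -0.2837, 0.1191]
orientation: [-0.001, 0.997, 0.079, -0.001]
force: [-0.0, -0.5, 0.3]
opening: 0.0641
finger_force: 0.0
```

```bash
sed -i 's/"dz":%g,"az"/"dz":%g,"ax":0,"ay":0,"az"/' h.py
python3 - <<'E'
from h import *
im=eyes.snapshot("side");
cv2.imwrite("pics/s2.png",cv2.resize(im[80:280,220:480],None,fx=3,fy=3))
plan((.474,-.286,.05,8.7),(.474,-.286,.029,8.7,.012))
E
```

```text
t 2.53 at [ 0.4736 -0.285   0.1197] psi 8.94 tilt [-0.001  0.   ] open 0.0638 F [ 0.6 -0.6 -0.4]
{"dx":0,"dy":0.01,"dz":0.87,"ax":0,"ay":0,"az":0.003},{"dx":0.01,"dy":0.02,"dz":0.87,"ax":0,"ay":0,"az":0.002}, |
{"dx":-0,"dy":-0,"dz":0.26,"ax":0,"ay":0,"az":0},{"dx":-0,"dy":-0,"dz":0.27,"ax":0,"ay":0,"az":0}, |
```

View pics/s2.png

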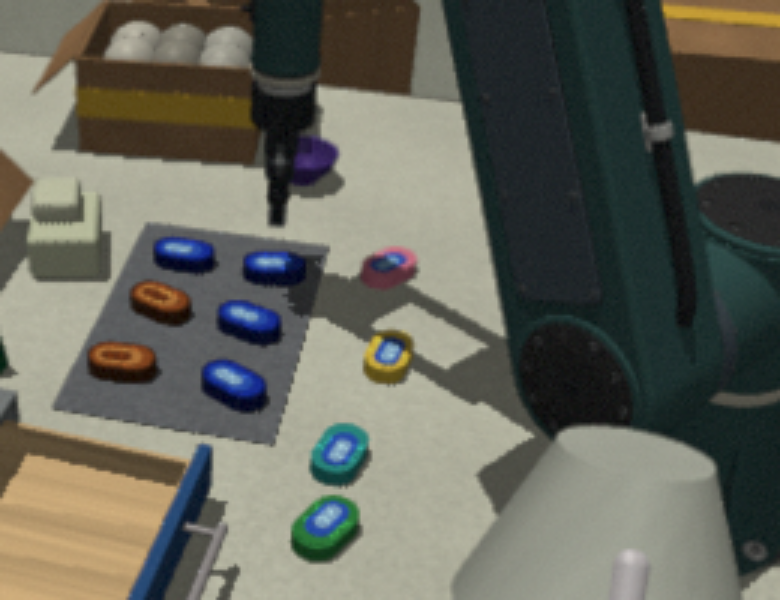

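The gripper (fingertips at crop (277,222)) is above the far near-row slice at (275,267), aligned with it. I'll descend slowly and close.

>>> arm_command([
  {"dx": 0, "dy": 0, "dz": 0.87, "ax": 0, "ay": 0, "az": 0},
  {"dx": 0, "dy": 0, "dz": 0.87, "ax": 0, "ay": 0, "az": 0},
  {"dx": 0, "dy": 0, "dz": 0.26, "ax": 0, "ay": 0, "az": 0},
  {"dx": 0, "dy": 0, "dz": 0.25, "ax": 0, "ay": 0, "az": 0},
  {"dx": 0, "dy": 0, "dz": 0, "ax": 0, "ay": 0, "az": 0},
])

```text
clock: 2.95
ee_pos: [0.4722, -0.2859, 0.0289]
orientation: [-0.001, 0.997, 0.076, -0.001]
force: [-0.8, 0.8, 0.4]
opening: 0.0643
finger_force: 0.0
```

>>> arm_command([
  {"dx": 0, "dy": 0, "dz": 0, "ax": 0, "ay": 0, "az": 0},
  {"dx": 0, "dy": 0, "dz": 0, "ax": 0, "ay": 0, "az": 0},
  {"dx": 0, "dy": 0, "dz": 0, "ax": 0, "ay": 0, "az": 0},
  {"dx": 0, "dy": 0, "dz": 0, "ax": 0, "ay": 0, "az": 0},
  {"dx": 0, "dy": 0, "dz": 0, "ax": 0, "ay": 0, "az": 0},
], jaw=-1)

```text
clock: 3.37
ee_pos: [0.4742, -0.2863, 0.0313]
orientation: [0.001, 0.997, 0.077, 0.001]
force: [-1.7, -0.5, 7.2]
opening: 0.0478
finger_force: 40.7
```

>>> arm_command([
  {"dx": 0, "dy": 0, "dz": -0.4, "ax": 0, "ay": 0, "az": 0},
  {"dx": 0, "dy": 0, "dz": -0.9, "ax": 0, "ay": 0, "az": 0},
  {"dx": 0, "dy": 0, "dz": -0.9, "ax": 0, "ay": 0, "az": 0},
  {"dx": 0, "dy": 0, "dz": -0.3, "ax": 0, "ay": 0, "az": 0},
])

```text
clock: 3.7
ee_pos: [0.4754, -0.2868, 0.1346]
orientation: [0.002, 0.997, 0.077, 0.002]
force: [0.3, -0.3, 0.1]
opening: 0.0477
finger_force: 40.8
```

Run:
```python
from h import *
plan((.5855,.337,.13,-2.5))
```

```text
t 3.7 at [ 0.4754 -0.2868  0.1346] psi 8.82 tilt [ 0.005 -0.004] open 0.0477 F [ 0.3 -0.3  0.1]
{"dx":0.3,"dy":-0.88,"dz":0.01,"ax":0,"ay":0,"az":0.015},{"dx":0.29,"dy":-0.89,"dz":0.01,"ax":0,"ay":0,"az":0.015},{"dx":0.28,"dy":-0.89,"dz":0.01,"ax":0,"ay":0,"az":0.015},{"dx":0.27,"dy":-0.89,"dz":0.01,"ax":0,"ay":0,"az":0.015},{"dx":0.26,"dy":-0.89,"dz":0.01,"ax":0,"ay":0,"az":0.015},
{"dx":0.25,"dy":-0.9,"dz":0.01,"ax":0,"ay":0,"az":0.015},{"dx":0.24,"dy":-0.9,"dz":0,"ax":0,"ay":0,"az":0.015},{"dx":0.23,"dy":-0.9,"dz":0.01,"ax":0,"ay":0,"az":0.015},{"dx":0.22,"dy":-0.91,"dz":0,"ax":0,"ay":0,"az":0.015},{"dx":0.2,"dy":-0.91,"dz":0.01,"ax":0,"ay":0,"az":0.015},
{"dx":0.19,"dy":-0.91,"dz":0,"ax":0,"ay":0,"az":0.014},{"dx":0.18,"dy":-0.91,"dz":0.01,"ax":0,"ay":0,"az":0.015},{"dx":0.17,"dy":-0.92,"dz":0,"ax":0,"ay":0,"az":0.014},{"dx":0.17,"dy":-0.92,"dz":0.01,"ax":0,"ay":0,"az":0.015},{"dx":0.15,"dy":-0.92,"dz":0,"ax":0,"ay":0,"az":0.014},
{"dx":0.14,"dy":-0.92,"dz":0.01,"ax":0,"ay":0,"az":0.015},{"dx":0.14,"dy":-0.92,"dz":0,"ax":0,"ay":0,"az":0.014}, |
```

>>> arm_command([
  {"dx": 0.3, "dy": -0.88, "dz": 0, "ax": 0, "ay": 0, "az": 0.015},
  {"dx": 0.29, "dy": -0.89, "dz": 0, "ax": 0, "ay": 0, "az": 0.015},
  {"dx": 0.28, "dy": -0.89, "dz": 0, "ax": 0, "ay": 0, "az": 0.015},
  {"dx": 0.27, "dy": -0.89, "dz": 0, "ax": 0, "ay": 0, "az": 0.015},
  {"dx": 0.26, "dy": -0.89, "dz": 0, "ax": 0, "ay": 0, "az": 0.015},
])

```text
clock: 4.12
ee_pos: [0.5059, -0.1004, 0.1304]
orientation: [0.0, 0.999, 0.047, 0.0]
force: [0.1, -0.1, -1.1]
opening: 0.0479
finger_force: 40.8
```

>>> arm_command([
  {"dx": 0.25, "dy": -0.9, "dz": 0, "ax": 0, "ay": 0, "az": 0.015},
  {"dx": 0.24, "dy": -0.9, "dz": 0, "ax": 0, "ay": 0, "az": 0.015},
  {"dx": 0.23, "dy": -0.9, "dz": 0, "ax": 0, "ay": 0, "az": 0.015},
  {"dx": 0.22, "dy": -0.91, "dz": 0, "ax": 0, "ay": 0, "az": 0.015},
  {"dx": 0.2, "dy": -0.91, "dz": 0, "ax": 0, "ay": 0, "az": 0.015},
])

```text
clock: 4.53
ee_pos: [0.5385, 0.0836, 0.1304]
orientation: [-0.0, 1.0, 0.018, 0.0]
force: [0.4, -0.3, -1.2]
opening: 0.0474
finger_force: 40.8
```

>>> arm_command([
  {"dx": 0.19, "dy": -0.91, "dz": 0, "ax": 0, "ay": 0, "az": 0.015},
  {"dx": 0.18, "dy": -0.91, "dz": 0, "ax": 0, "ay": 0, "az": 0.015},
  {"dx": 0.17, "dy": -0.92, "dz": 0, "ax": 0, "ay": 0, "az": 0.015},
  {"dx": 0.16, "dy": -0.92, "dz": 0, "ax": 0, "ay": 0, "az": 0.015},
  {"dx": 0.15, "dy": -0.92, "dz": 0, "ax": 0, "ay": 0, "az": 0.015},
])

```text
clock: 4.95
ee_pos: [0.5701, 0.2672, 0.1303]
orientation: [-0.0, 1.0, -0.012, 0.0]
force: [0.5, -0.6, -1.3]
opening: 0.0479
finger_force: 40.8
```

>>> arm_command([
  {"dx": 0.14, "dy": -0.92, "dz": 0, "ax": 0, "ay": 0, "az": 0.015},
  {"dx": 0.13, "dy": -0.92, "dz": 0, "ax": 0, "ay": 0, "az": 0.015},
  {"dx": 0, "dy": 0, "dz": 0, "ax": 0, "ay": 0, "az": 0},
  {"dx": 0, "dy": 0, "dz": 0, "ax": 0, "ay": 0, "az": 0},
])

```text
clock: 5.28
ee_pos: [0.5831, 0.3407, 0.13]
orientation: [-0.0, 1.0, -0.022, 0.0]
force: [0.6, -1.0, -1.4]
opening: 0.0475
finger_force: 40.9
```

Run:
```python
from h import *
im=eyes.snapshot("top")
cv2.imwrite("pics/t3.png",cv2.resize(im[120:310,130:430],None,fx=2.6,fy=2.6))
im=eyes.snapshot("side")
for l in("drawer_floor","drawer_handle"):
    print(l,[[(round(r["p"],2),np.round(r["position"],3).tolist()) for r in spotter.spot_point(cam,l)][:1] for cam in("top","side")])
plan((.5855,.337,.065,-2.5),(.5855,.337,.052,-2.5,.006))
```

```text
drawer_floor [[(0.77, [0.622, 0.255, 0.022])], [(0.89, [0.622, 0.257, 0.021])]]
drawer_handle [[(0.87, [0.433, 0.269, 0.052])], [(0.88, [0.43, 0.268, 0.054])]]
t 5.58 at [0.5831 0.337  0.13  ] psi -2.76 tilt [-0.001 -0.   ] open 0.0477 F [-0.4  0.1 -0.7]
{"dx":0.03,"dy":-0,"dz":0.81,"ax":0,"ay":0,"az":-0.003},{"dx":0.03,"dy":-0,"dz":0.82,"ax":0,"ay":0,"az":-0.003}, |
{"dx":-0,"dy":-0,"dz":0.11,"ax":0,"ay":0,"az":0},{"dx":-0,"dy":-0,"dz":0.11,"ax":0,"ay":0,"az":0},{"dx":-0,"dy":-0,"dz":0.1,"ax":0,"ay":0,"az":0}, |
```

View pics/t3.png

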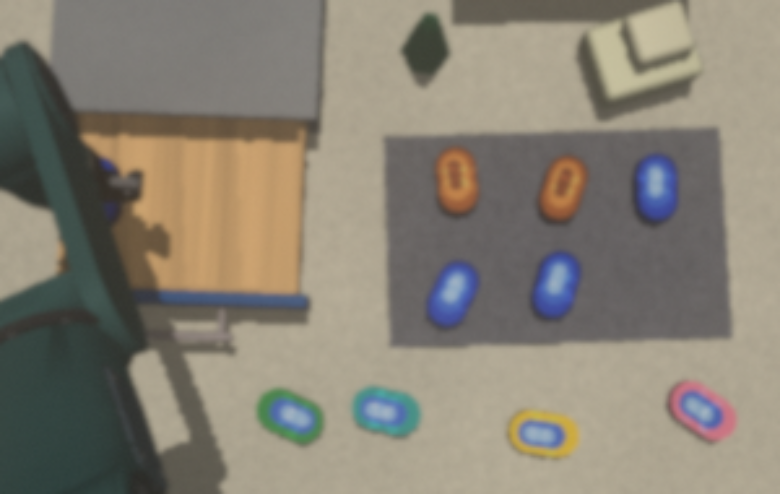

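The slice is held over the left side of the drawer (crop (110,190)), with the other five on the mat undisturbed. Lowering it.

>>> arm_command([
  {"dx": 0.03, "dy": 0, "dz": 0.81, "ax": 0, "ay": 0, "az": 0},
  {"dx": 0.03, "dy": 0, "dz": 0.82, "ax": 0, "ay": 0, "az": 0},
  {"dx": 0, "dy": 0, "dz": 0.12, "ax": 0, "ay": 0, "az": 0},
  {"dx": 0, "dy": 0, "dz": 0.1, "ax": 0, "ay": 0, "az": 0},
  {"dx": 0, "dy": 0, "dz": 0.1, "ax": 0, "ay": 0, "az": 0},
])

```text
clock: 6.0
ee_pos: [0.5861, 0.3379, 0.0525]
orientation: [-0.0, 1.0, -0.024, 0.0]
force: [0.4, 0.1, -1.0]
opening: 0.0478
finger_force: 40.9
```

>>> arm_command([
  {"dx": 0, "dy": 0, "dz": 0.05, "ax": 0, "ay": 0, "az": 0},
  {"dx": 0, "dy": 0, "dz": 0, "ax": 0, "ay": 0, "az": 0},
])

```text
clock: 6.17
ee_pos: [0.5864, 0.3385, 0.0511]
orientation: [-0.0, 1.0, -0.023, 0.001]
force: [-0.1, -0.9, -1.0]
opening: 0.0477
finger_force: 40.9
```

>>> arm_command([
  {"dx": 0, "dy": 0, "dz": 0.04, "ax": 0, "ay": 0, "az": 0},
  {"dx": 0, "dy": 0, "dz": 0, "ax": 0, "ay": 0, "az": 0},
  {"dx": 0, "dy": 0, "dz": 0, "ax": 0, "ay": 0, "az": 0},
])

```text
clock: 6.42
ee_pos: [0.587, 0.3387, 0.0504]
orientation: [-0.001, 1.0, -0.023, 0.002]
force: [-0.7, -1.8, 6.6]
opening: 0.0472
finger_force: 41.5
```

Contact. Releasing with a small opening, then lifting.

>>> arm_command([
  {"dx": 0, "dy": 0, "dz": 0, "ax": 0, "ay": 0, "az": 0},
  {"dx": 0, "dy": 0, "dz": 0, "ax": 0, "ay": 0, "az": 0},
  {"dx": 0, "dy": 0, "dz": 0, "ax": 0, "ay": 0, "az": 0},
  {"dx": 0, "dy": 0, "dz": -0.3, "ax": 0, "ay": 0, "az": 0},
  {"dx": 0, "dy": 0, "dz": -0.8, "ax": 0, "ay": 0, "az": 0},
], jaw=0.35)

```text
clock: 6.83
ee_pos: [0.5823, 0.3368, 0.0887]
orientation: [0.002, 1.0, -0.023, -0.004]
force: [0.5, -0.7, -0.3]
opening: 0.0575
finger_force: 0.0
```

>>> arm_command([
  {"dx": 0, "dy": 0, "dz": -0.9, "ax": 0, "ay": 0, "az": 0},
  {"dx": 0, "dy": 0, "dz": 0, "ax": 0, "ay": 0, "az": 0},
])

```text
clock: 7.0
ee_pos: [0.5897, 0.3403, 0.1361]
orientation: [-0.003, 1.0, -0.023, 0.005]
force: [2.1, 0.8, 0.5]
opening: 0.0579
finger_force: 0.0
```

Run:
```python
from h import *
plan((.481,-.167,.12,-20.2))
```

```text
t 7.0 at [0.5897 0.3403 0.1361] psi -2.66 tilt [0.01  0.005] open 0.0579 F [2.1 0.8 0.5]
{"dx":-0.15,"dy":0.91,"dz":0.03,"ax":0,"ay":0,"az":0.028},{"dx":-0.13,"dy":0.92,"dz":0.03,"ax":0,"ay":0,"az":0.028},{"dx":-0.11,"dy":0.92,"dz":0.03,"ax":0,"ay":0,"az":0.028},{"dx":-0.09,"dy":0.92,"dz":0.03,"ax":0,"ay":0,"az":0.028},{"dx":-0.07,"dy":0.92,"dz":0.03,"ax":0,"ay":0,"az":0.028},
{"dx":-0.05,"dy":0.93,"dz":0.03,"ax":0,"ay":0,"az":0.028},{"dx":-0.03,"dy":0.93,"dz":0.03,"ax":0,"ay":0,"az":0.028},{"dx":-0.01,"dy":0.93,"dz":0.03,"ax":0,"ay":0,"az":0.028},{"dx":0.01,"dy":0.93,"dz":0.03,"ax":0,"ay":0,"az":0.028},{"dx":0.03,"dy":0.92,"dz":0.03,"ax":0,"ay":0,"az":0.028},
{"dx":0.05,"dy":0.92,"dz":0.03,"ax":0,"ay":0,"az":0.027},{"dx":0.07,"dy":0.92,"dz":0.02,"ax":0,"ay":0,"az":0.028},{"dx":0.09,"dy":0.93,"dz":0.03,"ax":0,"ay":0,"az":0.027},{"dx":0.11,"dy":0.92,"dz":0.02,"ax":0,"ay":0,"az":0.028}, |
```

>>> arm_command([
  {"dx": -0.15, "dy": 0.91, "dz": 0.03, "ax": 0, "ay": 0, "az": 0.028},
  {"dx": -0.13, "dy": 0.92, "dz": 0.03, "ax": 0, "ay": 0, "az": 0.028},
  {"dx": -0.11, "dy": 0.92, "dz": 0.03, "ax": 0, "ay": 0, "az": 0.028},
  {"dx": -0.09, "dy": 0.92, "dz": 0.03, "ax": 0, "ay": 0, "az": 0.028},
  {"dx": -0.07, "dy": 0.92, "dz": 0.03, "ax": 0, "ay": 0, "az": 0.028},
], jaw=0.5)

```text
clock: 7.42
ee_pos: [0.5467, 0.1561, 0.1231]
orientation: [-0.0, 0.997, -0.078, 0.001]
force: [-0.1, 0.2, 0.6]
opening: 0.0639
finger_force: 0.0
```

>>> arm_command([
  {"dx": -0.05, "dy": 0.93, "dz": 0.03, "ax": 0, "ay": 0, "az": 0.028},
  {"dx": -0.03, "dy": 0.93, "dz": 0.03, "ax": 0, "ay": 0, "az": 0.028},
  {"dx": -0.01, "dy": 0.93, "dz": 0.03, "ax": 0, "ay": 0, "az": 0.028},
  {"dx": 0.01, "dy": 0.93, "dz": 0.03, "ax": 0, "ay": 0, "az": 0.028},
  {"dx": 0.03, "dy": 0.92, "dz": 0.03, "ax": 0, "ay": 0, "az": 0.028},
])

```text
clock: 7.83
ee_pos: [0.5079, -0.0258, 0.1171]
orientation: [-0.0, 0.991, -0.133, 0.001]
force: [0.5, -0.0, 0.0]
opening: 0.0645
finger_force: 0.0
```

>>> arm_command([
  {"dx": 0.05, "dy": 0.92, "dz": 0.03, "ax": 0, "ay": 0, "az": 0.028},
  {"dx": 0.07, "dy": 0.92, "dz": 0.03, "ax": 0, "ay": 0, "az": 0.028},
  {"dx": 0.09, "dy": 0.92, "dz": 0.03, "ax": 0, "ay": 0, "az": 0.028},
  {"dx": 0.11, "dy": 0.92, "dz": 0.03, "ax": 0, "ay": 0, "az": 0.028},
  {"dx": 0, "dy": 0, "dz": 0, "ax": 0, "ay": 0, "az": 0},
])

```text
clock: 8.25
ee_pos: [0.477, -0.1748, 0.1124]
orientation: [0.001, 0.984, -0.179, 0.001]
force: [0.6, -0.3, 0.4]
opening: 0.0641
finger_force: 0.0
```

Run:
```python
from h import *
im=eyes.snapshot("side");im=eyes.snapshot("top")
cv2.imwrite("pics/t4.png",cv2.resize(im[120:310,130:430],None,fx=2.6,fy=2.6))
for r in spotter.regions_of("top","blue_1"): print(round(r["p"],2),*mask_pose("top",r["mask"],0.023))
plan((.481,-.167,.05,-20.2),(.481,-.167,.032,-20.2,.01))
```

```text
0.73 [383. 188.] [ 604.6 -291.4   61.7   47.    61.9]
0.73 [241. 278.] [337.7 140.6  79.4  50.7  62.7]
0.6 [174. 197.] [5.867e+02 3.405e+02 8.520e+01 5.390e+01 3.000e-01]
0.59 [278. 278.] [341.1  30.7  74.   49.7  88.9]
0.57 [304. 233.] [471.4 -46.6  76.5  53.4 -27.7]
t 8.4 at [ 0.477  -0.1689  0.1119] psi -20.4 tilt [0.001 0.   ] open 0.0637 F [-0.  -0.8  0.6]
{"dx":0.04,"dy":-0.04,"dz":0.77,"ax":0,"ay":0,"az":-0.002},{"dx":0.04,"dy":-0.04,"dz":0.78,"ax":0,"ay":0,"az":-0.003}, |
{"dx":-0,"dy":-0,"dz":0.22,"ax":0,"ay":0,"az":0},{"dx":-0,"dy":-0,"dz":0.23,"ax":0,"ay":0,"az":0}, |
```

View pics/t4.png

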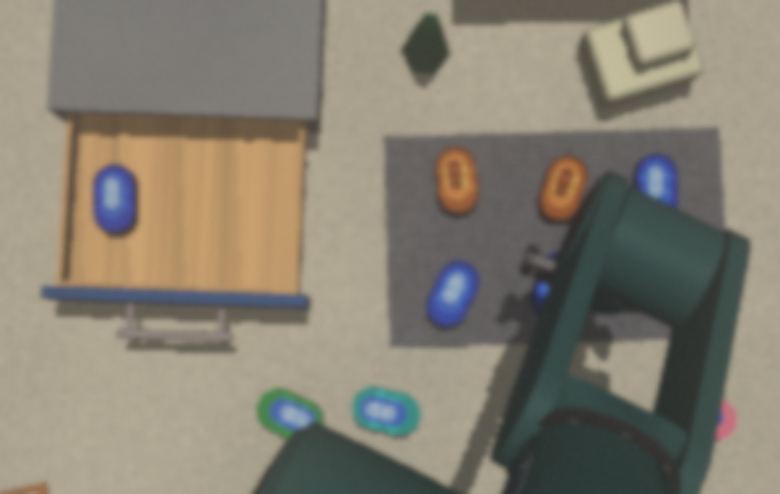

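The first slice lies flat in the drawer at crop (115,200). The gripper is over the middle near-row slice at (556,285).

>>> arm_command([
  {"dx": 0.04, "dy": -0.04, "dz": 0.77, "ax": 0, "ay": 0, "az": 0},
  {"dx": 0.04, "dy": -0.04, "dz": 0.78, "ax": 0, "ay": 0, "az": 0},
  {"dx": 0, "dy": 0, "dz": 0.22, "ax": 0, "ay": 0, "az": 0},
  {"dx": 0, "dy": 0, "dz": 0.23, "ax": 0, "ay": 0, "az": 0},
  {"dx": 0, "dy": 0, "dz": 0, "ax": 0, "ay": 0, "az": 0},
])

```text
clock: 8.82
ee_pos: [0.4803, -0.1653, 0.0305]
orientation: [-0.0, 0.984, -0.176, -0.001]
force: [-0.5, 0.3, 0.8]
opening: 0.0639
finger_force: 0.0
```

>>> arm_command([
  {"dx": 0, "dy": 0, "dz": 0, "ax": 0, "ay": 0, "az": 0},
  {"dx": 0, "dy": 0, "dz": 0, "ax": 0, "ay": 0, "az": 0},
  {"dx": 0, "dy": 0, "dz": 0, "ax": 0, "ay": 0, "az": 0},
  {"dx": 0, "dy": 0, "dz": 0, "ax": 0, "ay": 0, "az": 0},
  {"dx": 0, "dy": 0, "dz": 0, "ax": 0, "ay": 0, "az": 0},
], jaw=-1)

```text
clock: 9.23
ee_pos: [0.4817, -0.167, 0.0326]
orientation: [0.0, 0.984, -0.176, 0.001]
force: [-0.1, 1.5, 7.5]
opening: 0.0471
finger_force: 41.9
```

>>> arm_command([
  {"dx": 0, "dy": 0, "dz": -0.4, "ax": 0, "ay": 0, "az": 0},
  {"dx": 0, "dy": 0, "dz": -0.9, "ax": 0, "ay": 0, "az": 0},
  {"dx": 0, "dy": 0, "dz": -0.9, "ax": 0, "ay": 0, "az": 0},
  {"dx": 0, "dy": 0, "dz": -0.3, "ax": 0, "ay": 0, "az": 0},
  {"dx": 0, "dy": 0, "dz": 0, "ax": 0, "ay": 0, "az": 0},
])

```text
clock: 9.65
ee_pos: [0.4834, -0.1681, 0.1352]
orientation: [0.001, 0.984, -0.176, 0.004]
force: [0.3, -0.6, -2.5]
opening: 0.0469
finger_force: 41.8
```

Run:
```python
from h import *
plan((.582,.257,.13,-2.7))
```

```text
t 9.65 at [ 0.4834 -0.1681  0.1352] psi -20.32 tilt [ 0.007 -0.003] open 0.0469 F [ 0.3 -0.6 -2.5]
{"dx":-0.11,"dy":-0.9,"dz":0.01,"ax":0,"ay":0,"az":-0.033},{"dx":-0.09,"dy":-0.9,"dz":0.01,"ax":0,"ay":0,"az":-0.033},{"dx":-0.07,"dy":-0.91,"dz":0.01,"ax":0,"ay":0,"az":-0.033},{"dx":-0.05,"dy":-0.91,"dz":0.01,"ax":0,"ay":0,"az":-0.033},{"dx":-0.02,"dy":-0.91,"dz":0.01,"ax":0,"ay":0,"az":-0.032},
{"dx":0,"dy":-0.91,"dz":0.01,"ax":0,"ay":0,"az":-0.033},{"dx":0.03,"dy":-0.91,"dz":0.01,"ax":0,"ay":0,"az":-0.032},{"dx":0.05,"dy":-0.91,"dz":0.01,"ax":0,"ay":0,"az":-0.033},{"dx":0.07,"dy":-0.91,"dz":0.01,"ax":0,"ay":0,"az":-0.032},{"dx":0.09,"dy":-0.9,"dz":0.01,"ax":0,"ay":0,"az":-0.033},
{"dx":0.12,"dy":-0.9,"dz":0.01,"ax":0,"ay":0,"az":-0.032},{"dx":0.14,"dy":-0.9,"dz":0.02,"ax":0,"ay":0,"az":-0.033}, |
```

>>> arm_command([
  {"dx": -0.11, "dy": -0.9, "dz": 0.01, "ax": 0, "ay": 0, "az": -0.033},
  {"dx": -0.09, "dy": -0.9, "dz": 0.01, "ax": 0, "ay": 0, "az": -0.033},
  {"dx": -0.07, "dy": -0.91, "dz": 0.01, "ax": 0, "ay": 0, "az": -0.033},
  {"dx": -0.05, "dy": -0.91, "dz": 0.01, "ax": 0, "ay": 0, "az": -0.033},
  {"dx": -0.02, "dy": -0.91, "dz": 0.01, "ax": 0, "ay": 0, "az": -0.033},
])

```text
clock: 10.07
ee_pos: [0.5211, 0.0119, 0.1282]
orientation: [0.0, 0.994, -0.112, -0.001]
force: [0.6, -1.1, -1.4]
opening: 0.0469
finger_force: 41.8
```

>>> arm_command([
  {"dx": 0, "dy": -0.91, "dz": 0.01, "ax": 0, "ay": 0, "az": -0.033},
  {"dx": 0.03, "dy": -0.91, "dz": 0.01, "ax": 0, "ay": 0, "az": -0.033},
  {"dx": 0.05, "dy": -0.91, "dz": 0.01, "ax": 0, "ay": 0, "az": -0.033},
  {"dx": 0.07, "dy": -0.91, "dz": 0.01, "ax": 0, "ay": 0, "az": -0.033},
  {"dx": 0.09, "dy": -0.9, "dz": 0.01, "ax": 0, "ay": 0, "az": -0.033},
])

```text
clock: 10.48
ee_pos: [0.5619, 0.1892, 0.1258]
orientation: [0.0, 0.999, -0.047, -0.001]
force: [1.1, -0.1, -1.2]
opening: 0.047
finger_force: 41.8
```

>>> arm_command([
  {"dx": 0.12, "dy": -0.9, "dz": 0.01, "ax": 0, "ay": 0, "az": -0.033},
  {"dx": 0.14, "dy": -0.9, "dz": 0.01, "ax": 0, "ay": 0, "az": -0.033},
  {"dx": 0, "dy": 0, "dz": 0, "ax": 0, "ay": 0, "az": 0},
  {"dx": 0, "dy": 0, "dz": 0, "ax": 0, "ay": 0, "az": 0},
  {"dx": 0, "dy": 0, "dz": 0, "ax": 0, "ay": 0, "az": 0},
])

```text
clock: 10.9
ee_pos: [0.5779, 0.258, 0.1251]
orientation: [0.001, 1.0, -0.021, -0.001]
force: [-1.0, -0.8, -1.8]
opening: 0.0471
finger_force: 42.0
```

Run:
```python
from h import *
plan((.582,.257,.065,-2.7),(.582,.257,.053,-2.7,.005))
```

```text
t 10.9 at [0.5779 0.258  0.1251] psi -2.46 tilt [-0.003 -0.001] open 0.0471 F [-1.  -0.8 -1.8]
{"dx":0.05,"dy":0.01,"dz":0.75,"ax":0,"ay":0,"az":0.003},{"dx":0.05,"dy":0.01,"dz":0.75,"ax":0,"ay":0,"az":0.002}, |
{"dx":0,"dy":0,"dz":0.1,"ax":0,"ay":0,"az":0},{"dx":0,"dy":0,"dz":0.1,"ax":0,"ay":0,"az":0},{"dx":0,"dy":0,"dz":0.1,"ax":0,"ay":0,"az":0}, |
```

>>> arm_command([
  {"dx": 0.05, "dy": 0, "dz": 0.75, "ax": 0, "ay": 0, "az": 0},
  {"dx": 0.05, "dy": 0, "dz": 0.75, "ax": 0, "ay": 0, "az": 0},
  {"dx": 0, "dy": 0, "dz": 0.1, "ax": 0, "ay": 0, "az": 0},
  {"dx": 0, "dy": 0, "dz": 0.1, "ax": 0, "ay": 0, "az": 0},
  {"dx": 0, "dy": 0, "dz": 0.1, "ax": 0, "ay": 0, "az": 0},
])

```text
clock: 11.32
ee_pos: [0.5831, 0.2574, 0.0549]
orientation: [0.0, 1.0, -0.022, -0.0]
force: [0.1, 0.8, -1.0]
opening: 0.0472
finger_force: 42.0
```

>>> arm_command([
  {"dx": 0, "dy": 0, "dz": 0, "ax": 0, "ay": 0, "az": 0},
  {"dx": 0, "dy": 0, "dz": 0.03, "ax": 0, "ay": 0, "az": 0},
  {"dx": 0, "dy": 0, "dz": 0, "ax": 0, "ay": 0, "az": 0},
])

```text
clock: 11.57
ee_pos: [0.5839, 0.2585, 0.0547]
orientation: [-0.0, 1.0, -0.022, 0.001]
force: [0.4, -0.0, -2.0]
opening: 0.047
finger_force: 42.0
```

>>> arm_command([
  {"dx": 0, "dy": 0, "dz": 0.06, "ax": 0, "ay": 0, "az": 0},
  {"dx": 0, "dy": 0, "dz": 0, "ax": 0, "ay": 0, "az": 0},
  {"dx": 0, "dy": 0, "dz": 0, "ax": 0, "ay": 0, "az": 0},
])

```text
clock: 11.82
ee_pos: [0.5835, 0.2586, 0.0517]
orientation: [-0.0, 1.0, -0.022, 0.0]
force: [1.0, 0.1, -0.6]
opening: 0.0468
finger_force: 42.1
```

```bash
python3 -c "
from h import *
plan()"
```

```text
t 11.82 at [0.5835 0.2586 0.0517] psi -2.49 tilt [0.001 0.   ] open 0.0468 F [ 1.   0.1 -0.6]
```

>>> arm_command([
  {"dx": 0, "dy": 0, "dz": 0.03, "ax": 0, "ay": 0, "az": 0},
  {"dx": 0, "dy": 0, "dz": 0, "ax": 0, "ay": 0, "az": 0},
  {"dx": 0, "dy": 0, "dz": 0, "ax": 0, "ay": 0, "az": 0},
])

```text
clock: 12.07
ee_pos: [0.5845, 0.2585, 0.0516]
orientation: [-0.0, 1.0, -0.022, 0.001]
force: [-0.4, -0.8, 8.6]
opening: 0.0469
finger_force: 42.9
```

>>> arm_command([
  {"dx": 0, "dy": 0, "dz": 0, "ax": 0, "ay": 0, "az": 0},
  {"dx": 0, "dy": 0, "dz": 0, "ax": 0, "ay": 0, "az": 0},
  {"dx": 0, "dy": 0, "dz": 0, "ax": 0, "ay": 0, "az": 0},
  {"dx": 0, "dy": 0, "dz": -0.3, "ax": 0, "ay": 0, "az": 0},
  {"dx": 0, "dy": 0, "dz": -0.8, "ax": 0, "ay": 0, "az": 0},
], jaw=0.35)

```text
clock: 12.48
ee_pos: [0.5797, 0.2573, 0.0906]
orientation: [0.001, 1.0, -0.022, -0.004]
force: [-0.1, 0.7, 0.5]
opening: 0.0577
finger_force: 0.0
```

>>> arm_command([
  {"dx": 0, "dy": 0, "dz": -0.8, "ax": 0, "ay": 0, "az": 0},
  {"dx": 0, "dy": 0, "dz": 0, "ax": 0, "ay": 0, "az": 0},
])

```text
clock: 12.65
ee_pos: [0.587, 0.2598, 0.1327]
orientation: [-0.002, 1.0, -0.022, 0.005]
force: [1.0, 0.9, 1.2]
opening: 0.0576
finger_force: 0.0
```

Run:
```python
from h import *
plan((.471,-.047,.12,-27.8))
```

```text
t 12.65 at [0.587  0.2598 0.1327] psi -2.49 tilt [0.01  0.003] open 0.0576 F [1.  0.9 1.2]
{"dx":-0.28,"dy":0.87,"dz":0.04,"ax":0,"ay":0,"az":0.063},{"dx":-0.24,"dy":0.88,"dz":0.03,"ax":0,"ay":0,"az":0.062},{"dx":-0.2,"dy":0.89,"dz":0.04,"ax":0,"ay":0,"az":0.063},{"dx":-0.16,"dy":0.9,"dz":0.03,"ax":0,"ay":0,"az":0.062},{"dx":-0.11,"dy":0.9,"dz":0.04,"ax":0,"ay":0,"az":0.063},
{"dx":-0.07,"dy":0.91,"dz":0.03,"ax":0,"ay":0,"az":0.062},{"dx":-0.02,"dy":0.91,"dz":0.04,"ax":0,"ay":0,"az":0.063},{"dx":0.02,"dy":0.91,"dz":0.03,"ax":0,"ay":0,"az":0.062},{"dx":0.07,"dy":0.9,"dz":0.04,"ax":0,"ay":0,"az":0.063}, |
```

>>> arm_command([
  {"dx": -0.28, "dy": 0.87, "dz": 0.03, "ax": 0, "ay": 0, "az": 0.063},
  {"dx": -0.24, "dy": 0.88, "dz": 0.03, "ax": 0, "ay": 0, "az": 0.063},
  {"dx": -0.2, "dy": 0.89, "dz": 0.03, "ax": 0, "ay": 0, "az": 0.063},
  {"dx": -0.16, "dy": 0.9, "dz": 0.03, "ax": 0, "ay": 0, "az": 0.063},
  {"dx": -0.11, "dy": 0.9, "dz": 0.03, "ax": 0, "ay": 0, "az": 0.063},
], jaw=0.5)

```text
clock: 13.07
ee_pos: [0.5178, 0.0866, 0.1204]
orientation: [-0.0, 0.989, -0.146, 0.0]
force: [1.1, -0.6, -0.1]
opening: 0.0643
finger_force: 0.0
```

>>> arm_command([
  {"dx": -0.07, "dy": 0.91, "dz": 0.03, "ax": 0, "ay": 0, "az": 0.063},
  {"dx": -0.02, "dy": 0.91, "dz": 0.03, "ax": 0, "ay": 0, "az": 0.063},
  {"dx": 0.02, "dy": 0.91, "dz": 0.03, "ax": 0, "ay": 0, "az": 0.063},
  {"dx": 0.07, "dy": 0.9, "dz": 0.03, "ax": 0, "ay": 0, "az": 0.063},
  {"dx": 0, "dy": 0, "dz": 0, "ax": 0, "ay": 0, "az": 0},
])

```text
clock: 13.48
ee_pos: [0.4645, -0.0524, 0.1153]
orientation: [0.001, 0.97, -0.245, -0.001]
force: [-0.8, 0.3, -0.0]
opening: 0.0641
finger_force: 0.0
```

>>> arm_command([
  {"dx": 0, "dy": 0, "dz": 0, "ax": 0, "ay": 0, "az": 0},
])

```text
clock: 13.57
ee_pos: [0.4663, -0.0495, 0.1155]
orientation: [-0.0, 0.97, -0.244, 0.0]
force: [-1.0, -0.3, -0.1]
opening: 0.0639
finger_force: 0.0
```

Run:
```python
from h import *
im=eyes.snapshot("top")
cv2.imwrite("pics/t5.png",cv2.resize(im[120:310,130:430],None,fx=2.6,fy=2.6))
for r in spotter.regions_of("top","blue_1"): print(round(r["p"],2),*mask_pose("top",r["mask"],0.03))
plan((.471,-.047,.05,-27.8),(.471,-.047,.033,-27.8,.01))
```

```text
0.91 [382. 192.] [ 590.3 -284.1   79.6   51.1   -2.6]
0.71 [400. 278.] [ 335.3 -325.9   81.2   49.9   51.9]
0.67 [202. 197.] [5.843e+02 2.554e+02 7.880e+01 5.370e+01 1.000e-01]
0.62 [241. 279.] [339.5 140.1  75.   47.9  62.7]
0.58 [174. 196.] [5.902e+02 3.404e+02 8.200e+01 5.660e+01 3.000e-01]
0.57 [329. 283.] [ 322.7 -116.1   23.3    8.8   -1.8]
0.45 [272. 276.] [344.7  49.8  43.6  35.3  -1.1]
t 13.67 at [ 0.4673 -0.0477  0.1155] psi -28.02 tilt [0.001 0.   ] open 0.0643 F [-1.2  0.7 -0.4]
{"dx":0.04,"dy":-0.03,"dz":0.82,"ax":0,"ay":0,"az":-0.002},{"dx":0.03,"dy":-0.03,"dz":0.82,"ax":0,"ay":0,"az":-0.003}, |
{"dx":0,"dy":0,"dz":0.21,"ax":0,"ay":0,"az":0},{"dx":0,"dy":0,"dz":0.21,"ax":0,"ay":0,"az":0}, |
```

View pics/t5.png

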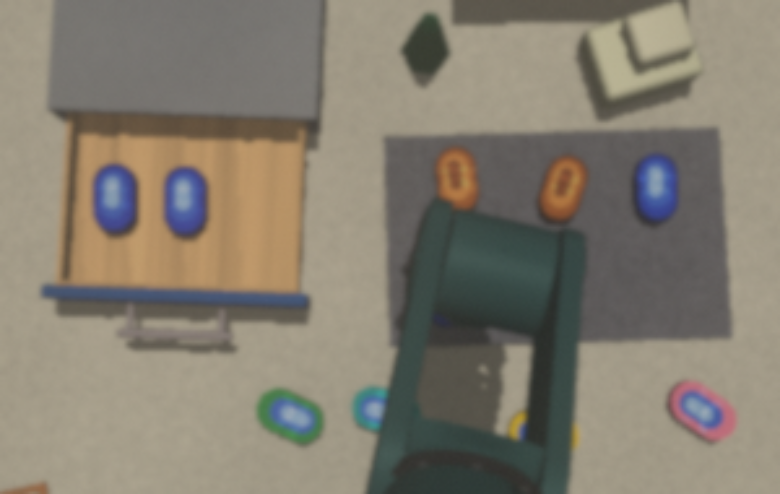

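Two slices lie flat and apart in the drawer, at crop (115,200) and (186,202). The gripper hides the third. Grasping it now.

>>> arm_command([
  {"dx": 0.04, "dy": -0.03, "dz": 0.82, "ax": 0, "ay": 0, "az": 0},
  {"dx": 0.03, "dy": -0.03, "dz": 0.82, "ax": 0, "ay": 0, "az": 0},
  {"dx": 0, "dy": 0, "dz": 0.21, "ax": 0, "ay": 0, "az": 0},
  {"dx": 0, "dy": 0, "dz": 0.21, "ax": 0, "ay": 0, "az": 0},
  {"dx": 0, "dy": 0, "dz": 0, "ax": 0, "ay": 0, "az": 0},
])

```text
clock: 14.08
ee_pos: [0.4698, -0.0461, 0.0318]
orientation: [-0.0, 0.971, -0.241, -0.001]
force: [-0.2, -0.6, -0.4]
opening: 0.0642
finger_force: 0.0
```

>>> arm_command([
  {"dx": 0, "dy": 0, "dz": 0, "ax": 0, "ay": 0, "az": 0},
  {"dx": 0, "dy": 0, "dz": 0, "ax": 0, "ay": 0, "az": 0},
  {"dx": 0, "dy": 0, "dz": 0, "ax": 0, "ay": 0, "az": 0},
  {"dx": 0, "dy": 0, "dz": 0, "ax": 0, "ay": 0, "az": 0},
  {"dx": 0, "dy": 0, "dz": 0, "ax": 0, "ay": 0, "az": 0},
], jaw=-1)

```text
clock: 14.5
ee_pos: [0.4711, -0.0473, 0.0338]
orientation: [-0.0, 0.97, -0.242, 0.001]
force: [-0.6, 1.3, 7.4]
opening: 0.047
finger_force: 42.3
```

>>> arm_command([
  {"dx": 0, "dy": 0, "dz": -0.4, "ax": 0, "ay": 0, "az": 0},
  {"dx": 0, "dy": 0, "dz": -0.9, "ax": 0, "ay": 0, "az": 0},
  {"dx": 0, "dy": 0, "dz": -0.9, "ax": 0, "ay": 0, "az": 0},
  {"dx": 0, "dy": 0, "dz": -0.3, "ax": 0, "ay": 0, "az": 0},
  {"dx": 0, "dy": 0, "dz": 0, "ax": 0, "ay": 0, "az": 0},
])

```text
clock: 14.92
ee_pos: [0.4728, -0.0479, 0.1362]
orientation: [-0.0, 0.97, -0.242, 0.004]
force: [0.1, -0.7, -2.1]
opening: 0.0471
finger_force: 42.3
```

Run:
```python
from h import *
plan((.579,.177,.13,-2.5))
```

```text
t 14.92 at [ 0.4728 -0.0479  0.1362] psi -28.01 tilt [ 0.007 -0.002] open 0.0471 F [ 0.1 -0.7 -2.1]
{"dx":-0.04,"dy":-0.89,"dz":0.02,"ax":0,"ay":0,"az":-0.081},{"dx":0.01,"dy":-0.89,"dz":0.02,"ax":0,"ay":0,"az":-0.081},{"dx":0.07,"dy":-0.88,"dz":0.02,"ax":0,"ay":0,"az":-0.081},{"dx":0.13,"dy":-0.88,"dz":0.02,"ax":0,"ay":0,"az":-0.081},{"dx":0.18,"dy":-0.87,"dz":0.02,"ax":0,"ay":0,"az":-0.081},
{"dx":0.24,"dy":-0.86,"dz":0.03,"ax":0,"ay":0,"az":-0.081},{"dx":0.29,"dy":-0.83,"dz":0.02,"ax":0,"ay":0,"az":-0.081}, |
```

>>> arm_command([
  {"dx": -0.04, "dy": -0.89, "dz": 0, "ax": 0, "ay": 0, "az": -0.081},
  {"dx": 0.01, "dy": -0.89, "dz": 0, "ax": 0, "ay": 0, "az": -0.081},
  {"dx": 0.07, "dy": -0.88, "dz": 0, "ax": 0, "ay": 0, "az": -0.081},
  {"dx": 0.13, "dy": -0.88, "dz": 0, "ax": 0, "ay": 0, "az": -0.081},
  {"dx": 0.18, "dy": -0.87, "dz": 0, "ax": 0, "ay": 0, "az": -0.081},
])

```text
clock: 15.33
ee_pos: [0.5456, 0.1148, 0.1313]
orientation: [0.0, 0.996, -0.084, -0.001]
force: [0.8, -0.7, -1.6]
opening: 0.0469
finger_force: 42.3
```

>>> arm_command([
  {"dx": 0.24, "dy": -0.86, "dz": 0, "ax": 0, "ay": 0, "az": -0.081},
  {"dx": 0.29, "dy": -0.83, "dz": 0, "ax": 0, "ay": 0, "az": -0.081},
  {"dx": 0, "dy": 0, "dz": 0, "ax": 0, "ay": 0, "az": 0},
  {"dx": 0, "dy": 0, "dz": 0, "ax": 0, "ay": 0, "az": 0},
  {"dx": 0, "dy": 0, "dz": 0, "ax": 0, "ay": 0, "az": 0},
])

```text
clock: 15.75
ee_pos: [0.5751, 0.1771, 0.1311]
orientation: [0.0, 1.0, -0.022, -0.002]
force: [-0.2, -0.0, -2.3]
opening: 0.0467
finger_force: 42.4
```

Run:
```python
from h import *
plan((.579,.177,.066,-2.5),(.579,.177,.055,-2.5,.005))
```

```text
t 15.75 at [0.5751 0.1771 0.1311] psi -2.48 tilt [-0.003 -0.001] open 0.0467 F [-0.2 -0.  -2.3]
{"dx":0.05,"dy":-0,"dz":0.81,"ax":0,"ay":0,"az":0},{"dx":0.05,"dy":-0,"dz":0.82,"ax":0,"ay":0,"az":0}, |
{"dx":-0,"dy":-0,"dz":0.09,"ax":0,"ay":0,"az":0},{"dx":-0,"dy":-0,"dz":0.09,"ax":0,"ay":0,"az":0},{"dx":-0,"dy":-0,"dz":0.09,"ax":0,"ay":0,"az":0}, |
```

>>> arm_command([
  {"dx": 0.05, "dy": 0, "dz": 0.81, "ax": 0, "ay": 0, "az": 0},
  {"dx": 0.05, "dy": 0, "dz": 0.82, "ax": 0, "ay": 0, "az": 0},
  {"dx": 0, "dy": 0, "dz": 0.09, "ax": 0, "ay": 0, "az": 0},
  {"dx": 0, "dy": 0, "dz": 0.09, "ax": 0, "ay": 0, "az": 0},
  {"dx": 0, "dy": 0, "dz": 0.09, "ax": 0, "ay": 0, "az": 0},
])

```text
clock: 16.17
ee_pos: [0.5803, 0.1764, 0.057]
orientation: [0.0, 1.0, -0.022, -0.0]
force: [1.1, -0.2, -1.5]
opening: 0.0471
finger_force: 42.4
```

>>> arm_command([
  {"dx": 0, "dy": 0, "dz": 0.03, "ax": 0, "ay": 0, "az": 0},
  {"dx": 0, "dy": 0, "dz": 0, "ax": 0, "ay": 0, "az": 0},
  {"dx": 0, "dy": 0, "dz": 0, "ax": 0, "ay": 0, "az": 0},
])

```text
clock: 16.42
ee_pos: [0.5813, 0.1774, 0.0568]
orientation: [-0.0, 1.0, -0.022, 0.001]
force: [-0.1, -0.4, -1.1]
opening: 0.047
finger_force: 42.4
```

>>> arm_command([
  {"dx": 0, "dy": 0, "dz": 0.07, "ax": 0, "ay": 0, "az": 0},
  {"dx": 0, "dy": 0, "dz": 0, "ax": 0, "ay": 0, "az": 0},
  {"dx": 0, "dy": 0, "dz": 0, "ax": 0, "ay": 0, "az": 0},
])

```text
clock: 16.67
ee_pos: [0.5805, 0.1774, 0.053]
orientation: [-0.0, 1.0, -0.022, 0.0]
force: [-0.2, 0.2, -1.5]
opening: 0.0469
finger_force: 42.4
```

>>> arm_command([
  {"dx": 0, "dy": 0, "dz": 0.03, "ax": 0, "ay": 0, "az": 0},
  {"dx": 0, "dy": 0, "dz": 0, "ax": 0, "ay": 0, "az": 0},
  {"dx": 0, "dy": 0, "dz": 0, "ax": 0, "ay": 0, "az": 0},
])

```text
clock: 16.92
ee_pos: [0.5817, 0.1774, 0.0528]
orientation: [-0.0, 1.0, -0.022, 0.001]
force: [-0.5, -1.5, 5.5]
opening: 0.0469
finger_force: 43.3
```

>>> arm_command([
  {"dx": 0, "dy": 0, "dz": 0, "ax": 0, "ay": 0, "az": 0},
  {"dx": 0, "dy": 0, "dz": 0, "ax": 0, "ay": 0, "az": 0},
  {"dx": 0, "dy": 0, "dz": 0, "ax": 0, "ay": 0, "az": 0},
  {"dx": 0, "dy": 0, "dz": -0.3, "ax": 0, "ay": 0, "az": 0},
  {"dx": 0, "dy": 0, "dz": -0.8, "ax": 0, "ay": 0, "az": 0},
], jaw=0.35)

```text
clock: 17.33
ee_pos: [0.5771, 0.1767, 0.0925]
orientation: [0.001, 1.0, -0.022, -0.004]
force: [0.2, 0.0, -0.6]
opening: 0.0578
finger_force: 0.0
```

>>> arm_command([
  {"dx": 0, "dy": 0, "dz": -0.8, "ax": 0, "ay": 0, "az": 0},
  {"dx": 0, "dy": 0, "dz": 0, "ax": 0, "ay": 0, "az": 0},
])

```text
clock: 17.5
ee_pos: [0.5844, 0.1782, 0.134]
orientation: [-0.001, 1.0, -0.022, 0.005]
force: [0.6, -0.1, -0.0]
opening: 0.058
finger_force: 0.0
```

Run:
```python
from h import *
plan((.378,.268,.13,-2.5))
```

```text
t 17.5 at [0.5844 0.1782 0.134 ] psi -2.49 tilt [0.01  0.002] open 0.058 F [ 0.6 -0.1 -0. ]
{"dx":-0.88,"dy":-0.34,"dz":0.02,"ax":0,"ay":0,"az":0},{"dx":-0.87,"dy":-0.34,"dz":0.02,"ax":0,"ay":0,"az":0},{"dx":-0.88,"dy":-0.34,"dz":0.01,"ax":0,"ay":0,"az":0},{"dx":-0.87,"dy":-0.33,"dz":0.02,"ax":0,"ay":0,"az":0},{"dx":-0.88,"dy":-0.34,"dz":0.01,"ax":0,"ay":0,"az":0},
{"dx":-0.87,"dy":-0.33,"dz":0.02,"ax":0,"ay":0,"az":0}, |
```

>>> arm_command([
  {"dx": -0.88, "dy": -0.34, "dz": 0, "ax": 0, "ay": 0, "az": 0},
  {"dx": -0.88, "dy": -0.34, "dz": 0, "ax": 0, "ay": 0, "az": 0},
  {"dx": -0.88, "dy": -0.34, "dz": 0, "ax": 0, "ay": 0, "az": 0},
  {"dx": -0.88, "dy": -0.34, "dz": 0, "ax": 0, "ay": 0, "az": 0},
  {"dx": -0.88, "dy": -0.34, "dz": 0, "ax": 0, "ay": 0, "az": 0},
], jaw=-1)

```text
clock: 17.92
ee_pos: [0.4061, 0.2533, 0.128]
orientation: [-0.0, 1.0, -0.022, 0.0]
force: [0.1, 0.8, -0.1]
opening: 0.0
finger_force: 0.0
```

>>> arm_command([
  {"dx": -0.8, "dy": -0.33, "dz": 0, "ax": 0, "ay": 0, "az": 0},
  {"dx": 0, "dy": 0, "dz": 0, "ax": 0, "ay": 0, "az": 0},
  {"dx": 0, "dy": 0, "dz": 0, "ax": 0, "ay": 0, "az": 0},
])

```text
clock: 18.17
ee_pos: [0.3745, 0.2679, 0.128]
orientation: [0.0, 1.0, -0.02, -0.0]
force: [0.7, 0.1, 0.6]
opening: 0.0
finger_force: 0.0
```

Run:
```python
from h import *
im=eyes.snapshot("side");cv2.imwrite("pics/s6.png",cv2.resize(im[140:340,120:420],None,fx=2.6,fy=2.6))
im=eyes.snapshot("top")
for l in("drawer_floor","drawer_handle"):
    print(l,[[(round(r["p"],2),np.round(r["position"],3).tolist()) for r in spotter.spot_point(cam,l)][:1] for cam in("top","side")])
plan((.376,.270,.06,-2.5))
```

```text
drawer_floor [[(0.9, [0.624, 0.258, 0.022])], [(0.58, [0.625, 0.255, 0.02])]]
drawer_handle [[(0.75, [0.434, 0.27, 0.051])], [(0.8, [0.433, 0.264, 0.053])]]
t 18.47 at [0.3776 0.2673 0.1277] psi -2.57 tilt [0.001 0.   ] open 0.0003 F [ 0.5 -0.5 -0.1]
{"dx":-0.02,"dy":-0.03,"dz":0.85,"ax":0,"ay":0,"az":-0.001},{"dx":-0.02,"dy":-0.04,"dz":0.84,"ax":0,"ay":0,"az":-0.001}, |
```

View pics/s6.png

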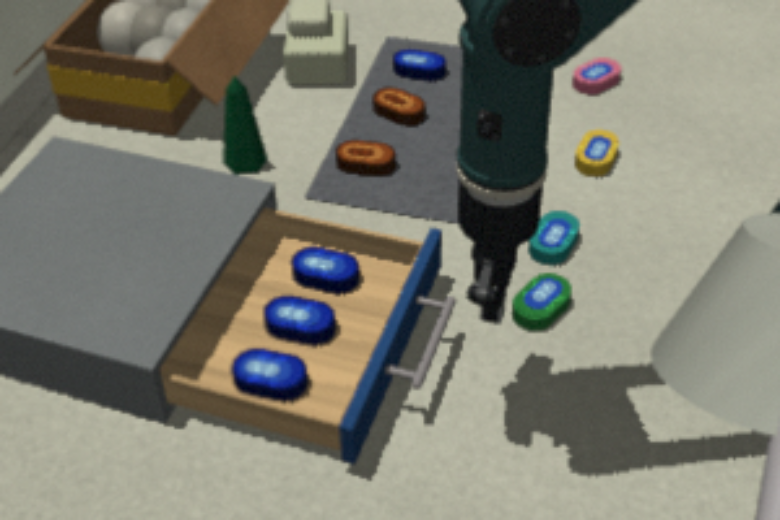

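Three blue slices lie flat and apart in the drawer at (325,270), (300,320) and (270,373). The closed fingers stand in front of the handle bar (435,340). Descending and pushing slowly.

>>> arm_command([
  {"dx": 0, "dy": -0.03, "dz": 0.84, "ax": 0, "ay": 0, "az": 0},
  {"dx": 0, "dy": -0.03, "dz": 0.84, "ax": 0, "ay": 0, "az": 0},
  {"dx": 0.15, "dy": 0, "dz": 0, "ax": 0, "ay": 0, "az": 0},
  {"dx": 0.2, "dy": 0, "dz": 0, "ax": 0, "ay": 0, "az": 0},
  {"dx": 0.2, "dy": 0, "dz": 0, "ax": 0, "ay": 0, "az": 0},
])

```text
clock: 18.88
ee_pos: [0.3999, 0.2689, 0.0611]
orientation: [-0.0, 1.0, -0.022, 0.0]
force: [0.2, -0.7, -0.5]
opening: 0.0001
finger_force: 0.0
```

>>> arm_command([
  {"dx": 0.12, "dy": 0, "dz": 0, "ax": 0, "ay": 0, "az": 0},
  {"dx": 0.12, "dy": 0, "dz": 0, "ax": 0, "ay": 0, "az": 0},
  {"dx": 0.12, "dy": 0, "dz": 0, "ax": 0, "ay": 0, "az": 0},
  {"dx": 0.12, "dy": 0, "dz": 0, "ax": 0, "ay": 0, "az": 0},
  {"dx": 0.12, "dy": 0, "dz": 0, "ax": 0, "ay": 0, "az": 0},
])

```text
clock: 19.3
ee_pos: [0.4225, 0.2679, 0.0609]
orientation: [-0.0, 1.0, -0.022, -0.0]
force: [-1.3, 0.5, 1.3]
opening: 0.0002
finger_force: 0.6
```

>>> arm_command([
  {"dx": 0.12, "dy": 0, "dz": 0, "ax": 0, "ay": 0, "az": 0},
  {"dx": 0.12, "dy": 0, "dz": 0, "ax": 0, "ay": 0, "az": 0},
  {"dx": 0.12, "dy": 0, "dz": 0, "ax": 0, "ay": 0, "az": 0},
  {"dx": 0.12, "dy": 0, "dz": 0, "ax": 0, "ay": 0, "az": 0},
  {"dx": 0.12, "dy": 0, "dz": 0, "ax": 0, "ay": 0, "az": 0},
])

```text
clock: 19.72
ee_pos: [0.4466, 0.2667, 0.0602]
orientation: [0.0, 1.0, -0.022, -0.0]
force: [-1.0, 0.2, 0.9]
opening: 0.0
finger_force: 0.6
```

Run:
```python
from h import *
im=eyes.snapshot("side")
print([[(round(r["p"],2),np.round(r["position"],3).tolist()) for r in spotter.spot_point("side",l)][:1] for l in("drawer_floor","drawer_handle")])
plan()
```

```text
[[(0.55, [0.656, 0.255, 0.024])], [(0.79, [0.462, 0.262, 0.052])]]
t 19.87 at [0.4472 0.267  0.0604] psi -2.51 tilt [0.001 0.001] open -0.0001 F [-0.  -0.1 -0.2]
```

>>> arm_command([
  {"dx": 0.12, "dy": 0, "dz": 0, "ax": 0, "ay": 0, "az": 0},
  {"dx": 0.14, "dy": 0, "dz": 0, "ax": 0, "ay": 0, "az": 0},
  {"dx": 0.14, "dy": 0, "dz": 0, "ax": 0, "ay": 0, "az": 0},
  {"dx": 0.14, "dy": 0, "dz": 0, "ax": 0, "ay": 0, "az": 0},
  {"dx": 0.14, "dy": 0, "dz": 0, "ax": 0, "ay": 0, "az": 0},
])

```text
clock: 20.28
ee_pos: [0.474, 0.2655, 0.0602]
orientation: [0.0, 1.0, -0.022, -0.0]
force: [-1.4, -0.3, -0.4]
opening: -0.0001
finger_force: 0.6
```

>>> arm_command([
  {"dx": 0.14, "dy": 0, "dz": 0, "ax": 0, "ay": 0, "az": 0},
  {"dx": 0.14, "dy": 0, "dz": 0, "ax": 0, "ay": 0, "az": 0},
  {"dx": 0.14, "dy": 0, "dz": 0, "ax": 0, "ay": 0, "az": 0},
  {"dx": 0.14, "dy": 0, "dz": 0, "ax": 0, "ay": 0, "az": 0},
  {"dx": 0.14, "dy": 0, "dz": 0, "ax": 0, "ay": 0, "az": 0},
])

```text
clock: 20.7
ee_pos: [0.5021, 0.2644, 0.0604]
orientation: [-0.0, 1.0, -0.022, 0.0]
force: [-0.9, -0.9, -0.6]
opening: 0.0
finger_force: 0.6
```

>>> arm_command([
  {"dx": 0.14, "dy": 0, "dz": 0, "ax": 0, "ay": 0, "az": 0},
  {"dx": 0.14, "dy": 0, "dz": 0, "ax": 0, "ay": 0, "az": 0},
  {"dx": 0.14, "dy": 0, "dz": 0, "ax": 0, "ay": 0, "az": 0},
  {"dx": 0.14, "dy": 0, "dz": 0, "ax": 0, "ay": 0, "az": 0},
  {"dx": 0.14, "dy": 0, "dz": 0, "ax": 0, "ay": 0, "az": 0},
])

```text
clock: 21.12
ee_pos: [0.53, 0.2632, 0.0604]
orientation: [-0.0, 1.0, -0.022, 0.0]
force: [-1.5, -0.7, -0.5]
opening: -0.0002
finger_force: 0.6
```

>>> arm_command([
  {"dx": 0.14, "dy": 0, "dz": 0, "ax": 0, "ay": 0, "az": 0},
  {"dx": 0.14, "dy": 0, "dz": 0, "ax": 0, "ay": 0, "az": 0},
  {"dx": 0.14, "dy": 0, "dz": 0, "ax": 0, "ay": 0, "az": 0},
  {"dx": 0.14, "dy": 0, "dz": 0, "ax": 0, "ay": 0, "az": 0},
  {"dx": 0.14, "dy": 0, "dz": 0, "ax": 0, "ay": 0, "az": 0},
])

```text
clock: 21.53
ee_pos: [0.5579, 0.262, 0.0603]
orientation: [-0.0, 1.0, -0.022, 0.0]
force: [-1.6, -0.7, 0.3]
opening: 0.0005
finger_force: 0.6
```

>>> arm_command([
  {"dx": 0.12, "dy": 0, "dz": 0, "ax": 0, "ay": 0, "az": 0},
  {"dx": 0.1, "dy": 0, "dz": 0, "ax": 0, "ay": 0, "az": 0},
  {"dx": 0.08, "dy": 0, "dz": 0, "ax": 0, "ay": 0, "az": 0},
  {"dx": 0.06, "dy": 0, "dz": 0, "ax": 0, "ay": 0, "az": 0},
  {"dx": 0.06, "dy": 0, "dz": 0, "ax": 0, "ay": 0, "az": 0},
])

```text
clock: 21.95
ee_pos: [0.5743, 0.2613, 0.0604]
orientation: [-0.0, 1.0, -0.022, -0.0]
force: [-0.5, -0.0, -0.3]
opening: -0.0001
finger_force: 0.6
```

Run:
```python
from h import *
im=eyes.snapshot("side");eyes.snapshot("top")
print([[(c,round(r["p"],2),np.round(r["position"],3).tolist()) for r in spotter.spot_point(c,l)][:1] for l in("drawer_floor","drawer_handle") for c in("side","top")])
plan()
```

```text
[[('side', 0.72, [0.545, 0.566, -0.002])], [], [('side', 0.69, [0.589, 0.257, 0.054])], [('top', 0.91, [0.592, 0.261, 0.051])]]
t 22.25 at [0.5742 0.2614 0.0604] psi -2.49 tilt [0. 0.] open -0.0 F [-0.5 -0.   0.1]
```

>>> arm_command([
  {"dx": 0.08, "dy": 0, "dz": 0, "ax": 0, "ay": 0, "az": 0},
  {"dx": 0.08, "dy": 0, "dz": 0, "ax": 0, "ay": 0, "az": 0},
  {"dx": 0.08, "dy": 0, "dz": 0, "ax": 0, "ay": 0, "az": 0},
  {"dx": 0.08, "dy": 0, "dz": 0, "ax": 0, "ay": 0, "az": 0},
  {"dx": 0.08, "dy": 0, "dz": 0, "ax": 0, "ay": 0, "az": 0},
])

```text
clock: 22.67
ee_pos: [0.5904, 0.2605, 0.0603]
orientation: [0.0, 1.0, -0.022, -0.0]
force: [-1.7, -0.9, 0.0]
opening: 0.0002
finger_force: 0.6
```

>>> arm_command([
  {"dx": 0.06, "dy": 0, "dz": 0, "ax": 0, "ay": 0, "az": 0},
  {"dx": 0.06, "dy": 0, "dz": 0, "ax": 0, "ay": 0, "az": 0},
  {"dx": 0.06, "dy": 0, "dz": 0, "ax": 0, "ay": 0, "az": 0},
  {"dx": 0.06, "dy": 0, "dz": 0, "ax": 0, "ay": 0, "az": 0},
])

```text
clock: 23.0
ee_pos: [0.5999, 0.26, 0.0603]
orientation: [0.0, 1.0, -0.022, -0.0]
force: [-1.8, -1.4, 0.9]
opening: 0.0001
finger_force: 0.6
```

>>> arm_command([
  {"dx": 0.05, "dy": 0, "dz": 0, "ax": 0, "ay": 0, "az": 0},
  {"dx": 0.05, "dy": 0, "dz": 0, "ax": 0, "ay": 0, "az": 0},
  {"dx": 0.05, "dy": 0, "dz": 0, "ax": 0, "ay": 0, "az": 0},
])

```text
clock: 23.25
ee_pos: [0.6058, 0.2598, 0.0603]
orientation: [0.0, 1.0, -0.022, -0.0]
force: [-1.9, 0.1, -1.6]
opening: -0.0001
finger_force: 0.5
```

```bash
python3 -c "
from h import *
plan()"
```

```text
t 23.25 at [0.6058 0.2598 0.0603] psi -2.5 tilt [-0.  0.] open -0.0001 F [-1.9  0.1 -1.6]
```

>>> arm_command([
  {"dx": 0.05, "dy": 0, "dz": 0, "ax": 0, "ay": 0, "az": 0},
  {"dx": 0.05, "dy": 0, "dz": 0, "ax": 0, "ay": 0, "az": 0},
])

```text
clock: 23.42
ee_pos: [0.6097, 0.2597, 0.0603]
orientation: [-0.0, 1.0, -0.022, -0.0]
force: [-6.1, -0.1, 1.3]
opening: -0.0002
finger_force: 4.2
```

```bash
python3 -c "
from h import *
plan()"
```

```text
t 23.42 at [0.6097 0.2597 0.0603] psi -2.49 tilt [-0.001  0.   ] open -0.0002 F [-6.1 -0.1  1.3]
```

>>> arm_command([
  {"dx": 0.05, "dy": 0, "dz": 0, "ax": 0, "ay": 0, "az": 0},
  {"dx": 0, "dy": 0, "dz": 0, "ax": 0, "ay": 0, "az": 0},
])

```text
clock: 23.58
ee_pos: [0.6097, 0.2596, 0.0602]
orientation: [0.0, 1.0, -0.022, -0.002]
force: [-6.3, -0.9, 4.8]
opening: -0.0001
finger_force: 3.4
```

The hard stop is reached (about 6 N, no further travel). Backing off and rising, then checking.

>>> arm_command([
  {"dx": -0.2, "dy": 0, "dz": 0, "ax": 0, "ay": 0, "az": 0},
  {"dx": -0.6, "dy": 0, "dz": 0, "ax": 0, "ay": 0, "az": 0},
  {"dx": -0.8, "dy": 0, "dz": -0.3, "ax": 0, "ay": 0, "az": 0},
  {"dx": -0.6, "dy": 0, "dz": -0.8, "ax": 0, "ay": 0, "az": 0},
  {"dx": -0.6, "dy": 0.5, "dz": -0.8, "ax": 0, "ay": 0, "az": 0},
])

```text
clock: 24.0
ee_pos: [0.4989, 0.2476, 0.1341]
orientation: [-0.001, 1.0, -0.021, -0.0]
force: [0.5, -0.3, 1.1]
opening: 0.0001
finger_force: 0.0
```

>>> arm_command([
  {"dx": 0, "dy": 0, "dz": 0, "ax": 0, "ay": 0, "az": 0},
  {"dx": 0, "dy": 0, "dz": 0, "ax": 0, "ay": 0, "az": 0},
  {"dx": 0, "dy": 0, "dz": 0, "ax": 0, "ay": 0, "az": 0},
  {"dx": 0, "dy": 0, "dz": 0, "ax": 0, "ay": 0, "az": 0},
])

```text
clock: 24.33
ee_pos: [0.5016, 0.2461, 0.1335]
orientation: [-0.0, 1.0, -0.022, 0.0]
force: [0.6, -0.6, -0.6]
opening: -0.0004
finger_force: 0.0
```

Run:
```python
from h import *
eyes.snapshot("top");im=eyes.snapshot("side");cv2.imwrite("pics/s7.png",cv2.resize(im[80:340,60:440],None,fx=2.1,fy=2.1))
print([[(c,round(r["p"],2),np.round(r["position"],3).tolist()) for r in spotter.spot_point(c,"drawer_handle")][:1] for c in("side","top")])
plan()
```

```text
[[('side', 0.98, [0.628, 0.256, 0.053])], [('top', 0.61, [0.627, 0.257, 0.051])]]
t 24.53 at [0.5009 0.2459 0.1331] psi -2.51 tilt [-0.001 -0.   ] open 0.0 F [ 0.1  0.5 -0.4]
```

View pics/s7.png

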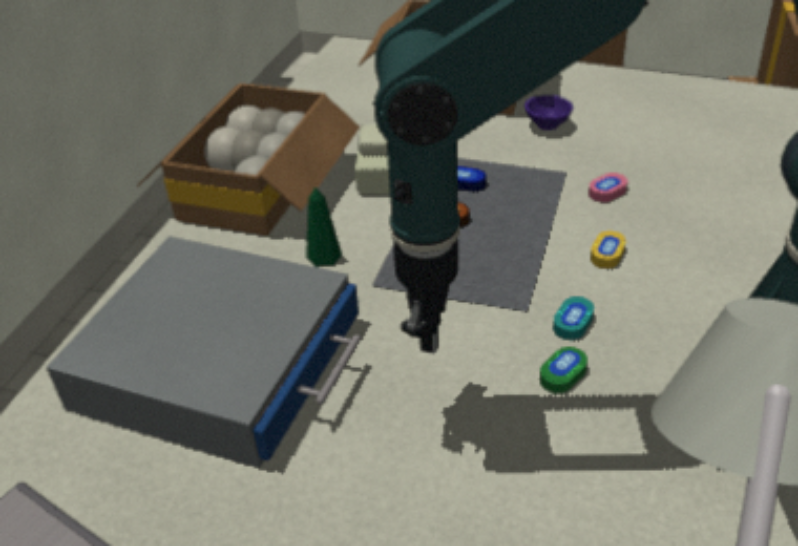

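The picture shows the drawer front flush with the cabinet at (305,370). The fourth blue slice and the bystanders are still in place, and the gripper is clear.

```bash
python3 -c "
from workcell import env
print(env.job_done())"
```

```text
the job is handed in; nothing more can be done
None
```

I placed three blue slices flat and apart in the drawer, pushed it gently to its stop, left the fourth blue slice and everything else in place, and handed the job in at about 24.5 s; no verdict was shown.

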